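Build a lens stack in the test box and close it

TASK

Lift the lid off the white test box and lay it flat on the clear bench beside the box, then take the knobbed transport plug out of the lens cell inside the box and put it in the aluminium tray. Build the stack flat between the cell's four posts in this order: the spacer on the bottom, then every glass lens blank that is on the bench (one to three), then the retaining ring on top. Finally put the lid back so that it sits fully closed on the box, and leave the screwdriver, tape roll and meter where they are.

Things in the scene. Friction and masses are not known exactly. Their poses are not given: they have to be found in the camera images.
- box: White open-topped test box, fixed, 150 x 150 mm outside, 62 mm high, walls and floor 4 mm. Origin at the centre of its underside, z up, x and y along its sides (up to 0.3 rad askew). In the middle of its floor is the lens cell: a round pad 72 mm across, top 10 mm above the bench, with four steel guide posts 8 mm thick rising 46 mm above the pad, the top 10 mm tapered.
- seat (a point): Centre of the lens cell's pad, on its top face, 10 mm above the bench; axes as the box. The spacer rests here. The post axes stand 30.5 mm from it at 40, 140, 220 and 320 degrees from the box's +x axis: a 48 mm disc has about 2.5 mm play all round. The gaps between posts on the +y and -y sides are 38 mm wide: fingers closing along the box's y axis go down through them.
- lid: White square lid, loose, 0.3 kg, at first closed on the box. 165 x 165 mm, 4 mm plate over a 10 mm skirt that goes outside the box walls with 3.5 mm play each side. Origin: centre, at the skirt's lower edge, z up: 52 mm above the bench when closed, 0 on the bench. A black bar handle runs along the lid's x axis through its centre: 75 mm long, 16 mm wide, from 14 to 42 mm above the origin.
- plug: Grey plastic transport plug, loose, 40 g: a disc 48 mm across and 12 mm thick with a round knob 20 mm across and 24 mm high on its middle (36 mm high in all). Origin at the centre of its underside, z up along the knob. At the start it sits in the lens cell under the lid.
- tray: Empty aluminium tray, fixed, left of the box: 100 x 100 mm outside, 28 mm high, walls 4 mm, floor 4 mm thick. Origin at the centre of its underside, z up, axes along its sides. The bench left of the box and nearer the robot than the tray is bare: the lid fits there (about 0.42 m ahead of the robot and 0.28 m to its left).
- spacer: Spacer, bare aluminium, a thick-walled flat ring: 48 mm outside, 24 mm hole, 10 mm thick, about 35 g. Lies flat on the bench on the grey paper right of the box. Origin at its very centre (5 mm above what it lies on), z along its axis; either face may be up.
- blank1: Glass lens blank, a solid clear disc 48 mm across, 8 mm thick, 36 g; absent in some starts (one to three alike blanks are on the bench). Lies flat on the bench right of the box. Origin at its very centre (4 mm above what it lies on), z along its axis; either face may be up.
- blank2: Glass lens blank, a solid clear disc 48 mm across, 8 mm thick, 36 g; absent in some starts (one to three alike blanks are on the bench). Lies flat on the bench right of the box. Origin at its very centre (4 mm above what it lies on), z along its axis; either face may be up.
- blank3: Glass lens blank, a solid clear disc 48 mm across, 8 mm thick, 36 g; absent in some starts (one to three alike blanks are on the bench). Lies flat on the bench right of the box. Origin at its very centre (4 mm above what it lies on), z along its axis; either face may be up.
- ring: Retaining ring, dark steel, a thin-walled ring: 48 mm outside, 38 mm hole, 10 mm thick, 30 g. Lies flat on the bench right of the box. Origin at its very centre, z along its axis; either face may be up.
- screwdriver: Bystander: screwdriver lying on the bench beyond the box. Leave it.
- tape: Bystander: roll of blue tape, 70 mm across, 18 mm high, lying beyond the parts. Leave it.
- meter: Bystander: grey hand meter 130 x 70 x 30 mm lying at the far left. Leave it.

How it is judged:
On the way, in this order (a step that is already met when the one before it is completed fails the run):
1. the lid lies flat on the bench, off the box (horizontal distance between lid and box above 0.13 m and height (world z) of lid below 0.02 m and angle between lid's own z axis and vertical below 0.1 rad and linear speed of lid below 0.05 m/s), for 0.2 s.
2. the transport plug is in the tray (x of plug in the frame of tray between -0.04 and 0.04 m and y of plug in the frame of tray between -0.04 and 0.04 m and height (world z) of plug below 0.03 m and linear speed of plug below 0.03 m/s), for 0.2 s.
3. the spacer lies flat on the pad of the lens cell (horizontal distance between spacer and seat below 0.006 m and z of spacer in the frame of seat between 0.003 and 0.0075 m and angle between the z axis of spacer and the z axis of box, either way round below 0.06 rad and linear speed of spacer below 0.03 m/s), for 0.2 s.
4. every blank present lies flat in the cell on top of the spacer (all of step 3 and horizontal distance between each of blank1, blank2, blank3 and seat below 0.006 m and z of blank1 in the frame of seat between 0.0115 and 0.033 m and angle between the z axis of each of blank1, blank2, blank3 and the z axis of box, either way round below 0.06 rad and linear speed of each of blank1, blank2, blank3 below 0.03 m/s and z of blank2 in the frame of seat between 0.0115 and 0.033 m and z of blank3 in the frame of seat between 0.0115 and 0.033 m), for 0.2 s.
5. the retaining ring lies flat on top of all the blanks (all of step 4 and horizontal distance between ring and seat below 0.006 m and z of ring in the frame of seat between 0.0205 and 0.042 m and angle between the z axis of ring and the z axis of box, either way round below 0.06 rad and linear speed of ring below 0.03 m/s and ((angle between blank1's own z axis and vertical below 0.2 rad and z of ring in the frame of blank1 above 0.006 m) or (angle between blank1's own z axis and vertical above 2.9 rad and z of ring in the frame of blank1 below -0.006 m)) and ((angle between blank2's own z axis and vertical below 0.2 rad and z of ring in the frame of blank2 above 0.006 m) or (angle between blank2's own z axis and vertical above 2.9 rad and z of ring in the frame of blank2 below -0.006 m)) and ((angle between blank3's own z axis and vertical below 0.2 rad and z of ring in the frame of blank3 above 0.006 m) or (angle between blank3's own z axis and vertical above 2.9 rad and z of ring in the frame of blank3 below -0.006 m))), for 0.2 s.
At the end, for the whole second after the job is handed in: Spacer, all blanks present and ring (topmost) flat (0.06 rad) in the cell within 6 mm of its axis; plug in the tray (within 40 mm of its centre along each side, underside below 30 mm); lid level (0.03 rad) on the box, within 8 mm of its centre and 3 mm of its closed height; all at rest (all of step 2 and all of step 5 and horizontal distance between lid and box below 0.008 m and z of lid in the frame of box between 0.049 and 0.055 m and angle between lid's own z axis and vertical below 0.03 rad and linear speed of lid below 0.02 m/s); the robot touches nothing.
It fails at once if the screwdriver is moved by more than 30 mm (distance of screwdriver from where it was at the start of the episode above 0.03 m).
It fails at once if the tape is moved by more than 30 mm (distance of tape from where it was at the start of the episode above 0.03 m).
It fails at once if the meter is moved by more than 30 mm (distance of meter from where it was at the start of the episode above 0.03 m).
Of blank1, blank2, blank3 only 1 to 3 are there at a start; the rules pass over those that are not, and their reading is None.
At some moment in a run one of spacer, ring, blank1, blank2, blank3 may be knocked a few centimetres aside while the robot is not near it.
It also fails if it takes over 210 s, if anything falls off the work surface, if the arm or the gripper's body presses on something with over 40 N, if the wrist force passes 120 N, or if a joint passes its speed limit or range.

ROBOT

A 6-joint arm with a two-finger parallel gripper is mounted at the origin on the work surface. World frame = base frame: x ahead of the robot, y to its left, z up, the work surface at z = 0. Lengths are in m, angles in rad, forces in N, time in s.
With the tool pointing down it reaches from about 0.325 to 0.875 m from the base axis. Payload 4.4 kg.
Tool frame: the origin (TCP) lies between the finger pads; the fingertips stand 8 mm ahead of it and the grasp point (between the pads) lies 11 mm behind it; z points along the fingers, y is the line along which they close (so a half turn about z gives the same grasp; the last joint's range is limited). The gripper opens to 85 mm and grips with 20 to 120 N. Pads are 22 mm wide; open, the fingers measure 114 mm over their backs; the gripper's body (76 mm by 85 mm) begins 54 mm behind the grasp point. The pads swing forward as they close: fully open they stand 13 mm farther back than shut.
Start: joints at [-1.496, 0.207, 1.542, -0, 1.393, -0.15], TCP at [0.128, -0.561, 0.239] pointing down, gripper open.
Joint ranges: [-2.73, 2.73], [-0.86, 2.22], [0.23, 2.46], [-1.11, 4.25], [0.08, 2.63], [-2.82, 2.82]. Speed limits (rad/s): [2.79, 2.79, 3.14, 3.14, 3.14, 3.14].

INTERFACE

Orientations are given as a rotation vector (axis times angle).
In Python, from cell import bot, cam, probe_bus gives the robot as it stands (bot), with the cameras (cam) and the readings (probe_bus).
- The arm moves only by the tool tcp_steps, called as name(argument=value, ...) on one line, values as JSON. Schema: {"type":"object","properties":{"increments":{"type":"object","properties":{"motion":{"type":"array","items":{"type":"array","items":{"type":"number"},"minItems":4,"maxItems":4},"minItems":1,"maxItems":20}},"additionalProperties":false,"required":["motion"]},"aperture":{"type":"number"},"only":{"type":"string"},"quiet":{"type":"boolean"},"lines":{"type":"string"}},"required":["increments"],"additionalProperties":false}. increments is an object whose key "motion" holds a list of rows, 1 to 20 of them, each of 4 numbers: dx, dy, dz in parts of the range, where 1.0 means 750 mm, then a turn about the tool's z in fractions of the full range, 1 being 90 degrees; each row shifts and turns the commanded pose from where the row before left it, along the tool's axes as they then stand; what a row does not reach is not made up. A row lasts 1/10 s, in which the tool goes at most 0.05 m and 0.15 rad, less where a joint would pass 70% of its speed; a pose out of reach is approached as far as the arm can. aperture is the opening from 0.0 (shut) to 1.0 (fully open), set as the call begins (left out keeps the last). The fingers move at their own pace and stop on an object; the grip force is fixed at half the most. Time passes only in rows, so rows that do not move let the fingers close. The tool returns the time, the measured TCP pose, the force, the opening and the grip force at its end. only (a regular expression) keeps the lines of the reply that match it, lines (a string "A,B") keeps lines A to B, and quiet returns only ok. Shift and turn numbers lie between -1 and 1, and a call with a number outside is refused. Input that does not fit is refused with a message, and nothing moves.
- probe_bus.observe(): the state, without advancing time (a new reading comes with each control period).
- cam.snapshot(name): name is "side" or "top" or "wrist"; returns the picture (480x640x3 uint8, red, green, blue); there is no depth.
- cam.camera_params(name): a dict with "intrinsics" (3x3 intrinsics, pixels), "position" and "rotation" of the camera in the world; the wrist camera has in their place "mount" (4x4, takes a point from camera to tool coordinates, whose origin is the TCP and whose axes are the flange's). Camera axes: x right, y up, looking along -z (the intrinsics and any distortion apply to the point x, -y, -z); pixel columns grow to the right and rows downward; lengths in m; the calibration is good to about 2 mm. The wrist camera is an equidistant fisheye: a pixel r from the principal point sees the ray r / f radians off the axis. A picture is of the moment at which its call begins: read the wrist's pose just before it. camera_params takes no time and is no camera call.
- bot.job_done(): hands the job in; it is judged then, once.
The state is a dict: "time": time; "qpos": joint angles; "joint_vel": joint speeds; "effort": joint torques, N m; "position": TCP position; "tool_rot": TCP orientation; "ft_force": force on the tool from outside, world axes, zero at the start; "ft_torque": the same for the moment, N m; "gripper_width": opening from 0.0 (shut) to 1.0 (fully open); "grip_force": force on a finger pad.
Only numpy, scipy, OpenCV 4.12 (cv2) and the standard library are available. Lean on these libraries where they do the work, as an engineer would, in place of code of your own. Each camera call takes 0.05 s, during which the arm holds its last target. There are 200 camera calls.

## Working session

There is one attempt and no reset: what is moved stays moved. The work goes in short steps, Python scripts to look and compute and a tool call to move; the robot and the scene stay as the last step left them, time stands still between calls to the robot, and variables do not carry over. Pictures are saved under pics/ and viewed, at most 14 in all, crops included, and the job is handed in when it is done.

```bash
ls; mkdir -p pics; python3 - <<'E'
from cell import bot, cam, probe_bus
import cv2
s=probe_bus.observe(); print(s)
for n in ["top","side"]:
    im=cam.snapshot(n); cv2.imwrite(f"pics/{n}0.png",im[:,:,::-1]); print(n,cam.camera_params(n))
print(cam.camera_params("wrist"))
E
```

```text
cell.py
pics
{'time': 0.0, 'qpos': array([-1.49651726e+00,  2.07419015e-01,  1.54297709e+00, -4.04134598e-05,
        1.39353083e+00, -1.50459167e-01]), 'joint_vel': array([-0.00119725, -0.00098969, -0.0020424 , -0.00010745, -0.00141193,
        0.0004088 ]), 'effort': array([ 1.42491306e-03, -3.83037722e+01, -2.91593242e+01, -2.85348534e-05,
        1.03158387e-02,  1.12220437e-05]), 'position': array([ 0.12808221, -0.55977433,  0.23811536]), 'tool_rot': array([-3.11945872e+00, -3.52025002e-01, -7.71443039e-05]), 'ft_force': array([-0.48720265, -0.41519416,  0.32558995]), 'ft_torque': array([-0.02312241, -0.05840872,  0.06752295]), 'grip_force': 0.0, 'gripper_width': 1.0010158788546928}
top {'intrinsics': array([[547.01151518,   0.        , 317.05172744],
       [  0.        , 547.01151518, 243.33650461],
       [  0.        ,   0.        ,   1.        ]]), 'position': array([0.33566767, 0.0037637 , 1.24366295]), 'rotation': array([ 0.1777474 , -0.15918882, -1.39599001])}
side {'intrinsics': array([[497.99982961,   0.        , 324.15083222],
       [  0.        , 497.99982961, 232.53409894],
       [  0.        ,   0.        ,   1.        ]]), 'position': array([ 0.37576081, -0.95102703,  0.62951321]), 'rotation': array([ 1.05389614, -0.1288771 , -0.2113814 ])}
{'intrinsics': array([[371.64829954,   0.        , 327.43485043],
       [  0.        , 371.64829954, 242.38371331],
       [  0.        ,   0.        ,   1.        ]]), 'mount': array([[-7.00724600e-04,  9.65814976e-01,  2.59231444e-01,
         6.39285652e-02],
       [ 9.99999749e-01,  7.02735466e-04,  8.49124872e-05,
        -7.90224793e-05],
       [-1.00161378e-04,  2.59231438e-01, -9.65815226e-01,
        -1.36276677e-01],
       [ 0.00000000e+00,  0.00000000e+00,  0.00000000e+00,
         1.00000000e+00]])}
```

View pics/top0.png

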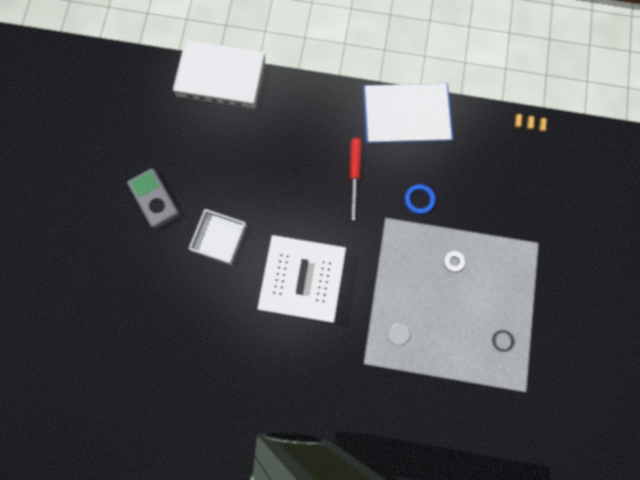

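View pics/side0.png

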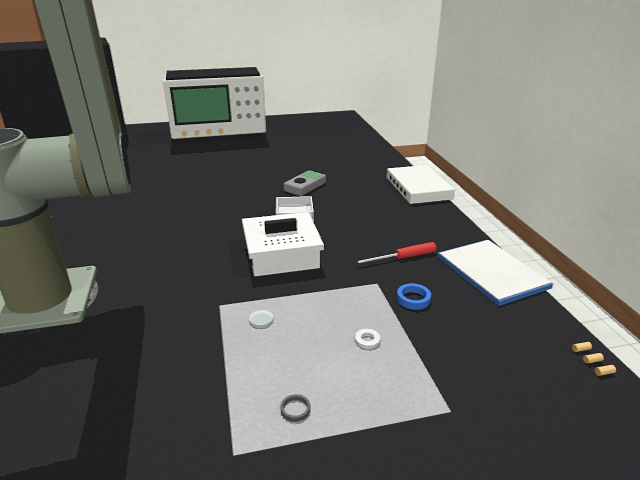

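The top view shows the lid with corners near (272,236), (346,247), (333,322) and (258,309). The tray is at (218,237), the spacer at (455,261), the ring at (503,341) and one blank at (399,334). The side view agrees: the blank is at (261,319), the spacer at (368,338) and the ring at (295,408).

```bash
cat > h.py <<'E'
import numpy as np, cv2
from scipy.spatial.transform import Rotation as R
from cell import bot, cam, probe_bus
def pix(name,uv,z):
    """pixels -> world points on the plane at height z (fixed cameras)"""
    c=cam.camera_params(name); uv=np.atleast_2d(uv).astype(float)
    d=(np.linalg.inv(c["intrinsics"])@np.c_[uv,np.ones(len(uv))].T).T*[1,-1,-1]
    d=R.from_rotvec(c["rotation"]).apply(d); p=np.array(c["position"])
    return p+d*((z-p[2])/d[:,2])[:,None]
def wpix(s,uv,z):
    """wrist pixels -> world at height z, s = state at snapshot"""
    c=cam.camera_params("wrist"); K=c["intrinsics"]; M=c["mount"]; uv=np.atleast_2d(uv).astype(float)
    x=(uv-K[:2,2])/[K[0,0],K[1,1]]; th=np.linalg.norm(x,axis=1); x=x*(np.sin(th)/np.maximum(th,1e-9))[:,None]
    d=np.c_[x[:,0],-x[:,1],-np.cos(th)]; T=R.from_rotvec(s["tool_rot"])
    d=T.apply(d@M[:3,:3].T); p=s["position"]+T.apply(M[:3,3])
    return p+d*((z-p[2])/d[:,2])[:,None]
def go(xyz,yaw):
    """tool-frame move from present pose to xyz with tool y axis along yaw (mod pi)"""
    s=probe_bus.observe(); T=R.from_rotvec(s["tool_rot"]); y=T.apply([0,1,0]); a=np.arctan2(y[1],y[0])
    d=(yaw-a+np.pi/2)%np.pi-np.pi/2
    print("t",round(s["time"],1),"pos",s["position"].round(4),"yaw",round(a,3),"tilt",T.apply([0,0,1]).round(3),"| tool move",(T.inv().apply(np.array(xyz)-s["position"])).round(4),"turn(tool z)",round(-d,3),"q6",s["qpos"][5].round(2))
E
python3 - <<'E'
from h import *
lid=pix("top",[(272,236),(346,247),(333,322),(258,309)],.066); print(lid.round(3),lid.mean(0).round(4))
e=lid-np.roll(lid,1,0); print("edges",np.hypot(e[:,0],e[:,1]).round(4),np.arctan2(e[:,1],e[:,0]).round(3))
tr=pix("top",[(206,210),(246,222),(232,264),(189,251)],.028);print("tray",tr.round(3),tr.mean(0).round(4)); e=tr-np.roll(tr,1,0); print(np.arctan2(e[:,1],e[:,0]).round(3))
for n,u,v,z in [("spacer",(455,261),(368,335),.01),("ring",(503,341),(295,404),.01),("blank",(399,334),(261,317),.008)]:
    print(n,pix("top",u,z).round(4),pix("side",v,z).round(4))
im=cv2.imread("pics/top0.png")[190:470,170:640]; im=cv2.convertScaleAbs(im,alpha=1,beta=0)
im=np.uint8(255*(im/255.)**.5); cv2.imwrite("pics/top0c.png",cv2.resize(im,None,fx=1.7,fy=1.7,interpolation=cv2.INTER_CUBIC))
E
```

```text
[[ 0.596  0.141  0.066]
 [ 0.599 -0.024  0.066]
 [ 0.432 -0.022  0.066]
 [ 0.432  0.141  0.066]] [0.5145 0.0591 0.066 ]
edges [0.1634 0.1653 0.1667 0.1632] [ 1.000e-03 -1.553e+00  3.131e+00  1.569e+00]
tray [[0.639 0.307 0.028]
 [0.626 0.211 0.028]
 [0.525 0.223 0.028]
 [0.538 0.325 0.028]] [0.582  0.2662 0.028 ]
[-0.172 -1.7    3.024  1.445]
spacer [[ 0.6208 -0.2774  0.01  ]] [[ 0.625  -0.2755  0.01  ]]
ring [[ 0.4585 -0.4034  0.01  ]] [[ 0.4628 -0.4043  0.01  ]]
blank [[ 0.4351 -0.1731  0.008 ]] [[ 0.4381 -0.175   0.008 ]]
```

View pics/top0c.png

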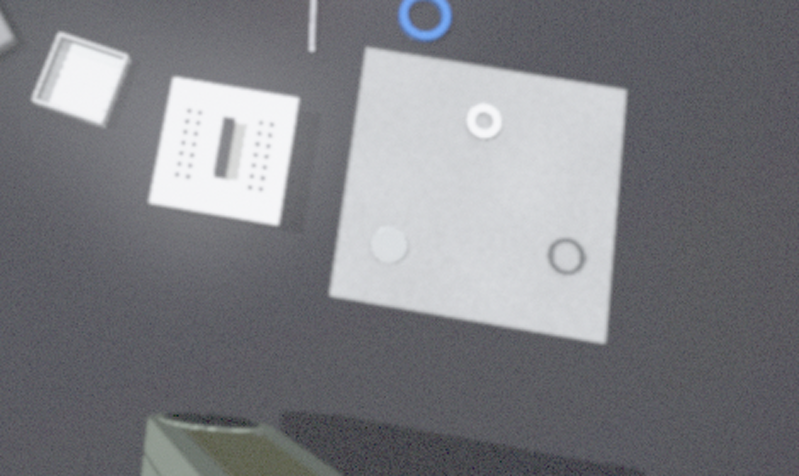

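Only one blank is present, and the box yaw is close to 0. The lid handle's axis is along world x.

```bash
python3 -c "
from h import *
go([.5155,.059,.22],np.pi/2)"
```

```text
t 0.1 pos [ 0.1281 -0.5599  0.2382] yaw -1.346 tilt [-0.     0.002 -1.   ] | tool move [ 0.5156 -0.5169  0.0194] turn(tool z) 0.225 q6 -0.15
```

Units first: shifts go in shares of 750 mm and turns go in shares of 90 degrees. So -0.03 m / 0.75 = -0.04, 0.019 m / 0.75 = 0.0253, 0.11 rad / 1.5708 = 0.07.

tcp_steps(increments={"motion": [[0.04, -0.04, 0, 0], [0.04, -0.04, 0, 0], [0.04, -0.04, 0, 0], [0.04, -0.04, 0, 0], [0.04, -0.04, 0, 0], [0.04, -0.04, 0, 0], [0.04, -0.04, 0, 0], [0.04, -0.04, 0, 0], [0.04, -0.04, 0, 0], [0.04, -0.04, 0, 0], [0.04, -0.04, 0, 0], [0.04, -0.04, 0, 0], [0.04, -0.04, 0, 0], [0.04, -0.04, 0, 0], [0.04, -0.04, 0, 0], [0.04, -0.04, 0, 0], [0.04, -0.04, 0, 0], [0, 0, 0.0253, 0.07], [0, 0, 0, 0.0732], [0, 0, 0, 0]]}, aperture=1.0)

```text
time: 2.1
position: [0.5108, 0.0509, 0.2189]
tool_rot: [-3.141, -0.002, 0.004]
ft_force: [-0.5, -0.2, 0.5]
gripper_width: 1.002
grip_force: 0.0
```

```bash
python3 - <<'E'
from h import *
go([.5155,.059,.22],np.pi/2)
s=probe_bus.observe(); im=cam.snapshot("wrist"); cv2.imwrite("pics/w1.png",im[:,:,::-1]); np.save("w1.npy",np.r_[s["position"],s["tool_rot"]])
E
```

```text
t 2.1 pos [0.5108 0.0509 0.2189] yaw -1.57 tilt [-0.003  0.    -1.   ] | tool move [ 0.0047 -0.0081 -0.0011] turn(tool z) 0.001 q6 1.5
```

View pics/w1.png

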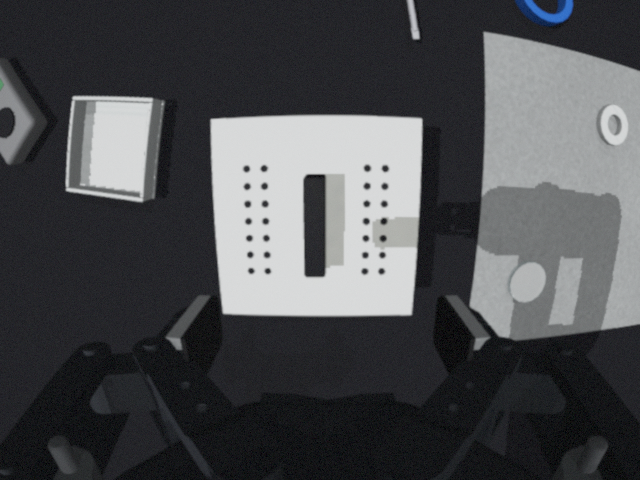

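The wrist view shows the lid with corners (210,119), (422,118), (412,314) and (223,314). The handle spans columns 304 to 326 and rows 175 to 276.

```bash
python3 - <<'E'
from h import *
w=np.load("w1.npy"); s=dict(position=w[:3],tool_rot=w[3:])
l=wpix(s,[(210,119),(422,118),(412,314),(223,314)],.066); print(l.round(4),l.mean(0)); e=l-np.roll(l,1,0);print(np.hypot(e[:,0],e[:,1]).round(4),np.arctan2(e[:,1],e[:,0]).round(3))
print(wpix(s,[(315,176),(315,276)],.094).round(4))
print("tray",wpix(s,[(73,97),(164,98),(152,201),(66,191)],.028).round(4))
print("blank",wpix(s,(528,282),.008),"spacer",wpix(s,(614,124),.01))
E
```

```text
[[ 0.5978  0.1435  0.066 ]
 [ 0.5975 -0.0232  0.066 ]
 [ 0.4316 -0.0236  0.066 ]
 [ 0.4309  0.1432  0.066 ]] [0.51443355 0.05998049 0.066     ]
[0.1669 0.1667 0.1659 0.1668] [ 2.000e-03 -1.573e+00 -3.139e+00  1.575e+00]
[[0.5526 0.0594 0.094 ]
 [0.4783 0.0599 0.094 ]]
tray [[0.6407 0.3114 0.028 ]
 [0.6244 0.2015 0.028 ]
 [0.5275 0.2189 0.028 ]
 [0.5427 0.3278 0.028 ]]
blank [[ 0.43530959 -0.17293334  0.008     ]] spacer [[ 0.62164299 -0.27637768  0.01      ]]
```

Scaled: 0.03 m / 0.75 = 0.04, 0.004 m / 0.75 = 0.0053.

tcp_steps(increments={"motion": [[0.0053, -0.012, 0, 0], [0, 0, 0.04, 0], [0, 0, 0.04, 0], [0, 0, 0.04, 0], [0, 0, 0.04, 0], [0, 0, 0.0267, 0], [0, 0, 0, 0], [0, 0, 0, 0]]}, aperture=1.0)

```text
time: 2.95
position: [0.5162, 0.0594, 0.0808]
tool_rot: [-3.141, -0.0, -0.001]
ft_force: [0.5, -0.6, -0.5]
gripper_width: 0.999
grip_force: 0.0
```

tcp_steps(increments={"motion": [[0, 0, 0, 0], [0, 0, 0, 0], [0, 0, 0, 0], [0, 0, 0, 0], [0, 0, 0, 0], [0, 0, 0, 0], [0, 0, 0, 0], [0, 0, 0, 0]]}, aperture=0.0)

```text
time: 3.75
position: [0.5162, 0.0594, 0.081]
tool_rot: [-3.141, 0.0, -0.002]
ft_force: [0.1, 1.1, 5.0]
gripper_width: 0.174
grip_force: 61.4
```

Scaled: -0.03 m / 0.75 = -0.04, -0.022 m / 0.75 = -0.0293.

tcp_steps(increments={"motion": [[0, 0, -0.0133, 0], [0, 0, -0.0267, 0], [0, 0, -0.04, 0], [0, 0, -0.04, 0], [-0.0133, -0.0293, 0, 0], [-0.0133, -0.0293, 0, 0], [-0.0133, -0.0293, 0, 0], [-0.0133, -0.0293, 0, 0], [-0.0133, -0.0293, 0, 0], [-0.0133, -0.0293, 0, 0], [-0.0133, -0.0293, 0, 0], [-0.0133, -0.0293, 0, 0], [-0.0133, -0.0293, 0, 0], [-0.0093, -0.0293, 0, 0], [0, 0, 0, 0], [0, 0, 0, 0]]})

```text
time: 5.35
position: [0.4178, 0.2791, 0.1696]
tool_rot: [3.14, 0.002, -0.002]
ft_force: [-0.7, 0.6, -3.4]
gripper_width: 0.173
grip_force: 60.4
```

```bash
python3 -c "
from h import *
go([.42,.28,.031],np.pi/2)"
```

```text
t 5.3 pos [0.4178 0.2791 0.1696] yaw -1.57 tilt [-0.001 -0.001 -1.   ] | tool move [ 0.0024 -0.0011  0.1386] turn(tool z) 0.001 q6 1.99
```

Scaled: 0.03 m / 0.75 = 0.04, 0.025 m / 0.75 = 0.0333.

tcp_steps(increments={"motion": [[0, 0, 0.04, 0], [0, 0, 0.04, 0], [0, 0, 0.04, 0], [0, 0, 0.0333, 0], [0, 0, 0.02, 0], [0, 0, 0.0067, 0], [0, 0, 0.004, 0], [0, 0, 0, 0], [0, 0, 0, 0]]})

```text
time: 6.25
position: [0.4197, 0.2796, 0.0334]
tool_rot: [-3.141, 0.001, -0.003]
ft_force: [-0.3, -0.6, -2.9]
gripper_width: 0.171
grip_force: 60.3
```

Scaled: 0.002 m / 0.75 = 0.0027.

tcp_steps(increments={"motion": [[0, 0, 0.0027, 0], [0, 0, 0.0027, 0], [0, 0, 0, 0], [0, 0, 0, 0]]})

```text
time: 6.65
position: [0.4194, 0.2797, 0.029]
tool_rot: [-3.141, 0.0, -0.002]
ft_force: [-0.3, -0.6, 1.4]
gripper_width: 0.171
grip_force: 60.9
```

Scaled: -0.05 m / 0.75 = -0.0667, -0.04 m / 0.75 = -0.0533.

tcp_steps(increments={"motion": [[0, 0, 0, 0], [0, 0, 0, 0], [0, 0, 0, 0], [0, 0, 0, 0], [0, 0, -0.0267, 0], [0, 0, -0.0533, 0], [0, 0, -0.0667, 0], [0, 0, -0.0667, 0], [0.0133, 0.0293, -0.0267, 0], [0.0133, 0.0293, 0, 0], [0.0133, 0.0293, 0, 0], [0.0133, 0.0293, 0, 0], [0.0133, 0.0293, 0, 0], [0.0133, 0.0293, 0, 0], [0.0133, 0.0293, 0, 0], [0.0133, 0.0293, 0, 0], [0.0133, 0.0293, 0, 0], [0.0067, 0.0293, 0, 0], [0, 0, 0, 0], [0, 0, 0, 0]]}, aperture=1.0)

```text
time: 8.65
position: [0.5134, 0.0593, 0.2081]
tool_rot: [-3.141, 0.002, 0.001]
ft_force: [-0.5, -0.2, -0.2]
gripper_width: 1.003
grip_force: 0.0
```

```bash
python3 - <<'E'
from h import *
go([.515,.0597,.2],np.pi/2)
s=probe_bus.observe(); im=cam.snapshot("wrist"); cv2.imwrite("pics/w2.png",im[:,:,::-1]); np.save("w2.npy",np.r_[s["position"],s["tool_rot"]])
E
```

```text
t 8.7 pos [0.5134 0.0593 0.2081] yaw -1.572 tilt [-0.001  0.001 -1.   ] | tool move [ 0.0016 -0.0004  0.0081] turn(tool z) -0.001 q6 1.52
```

View pics/w2.png

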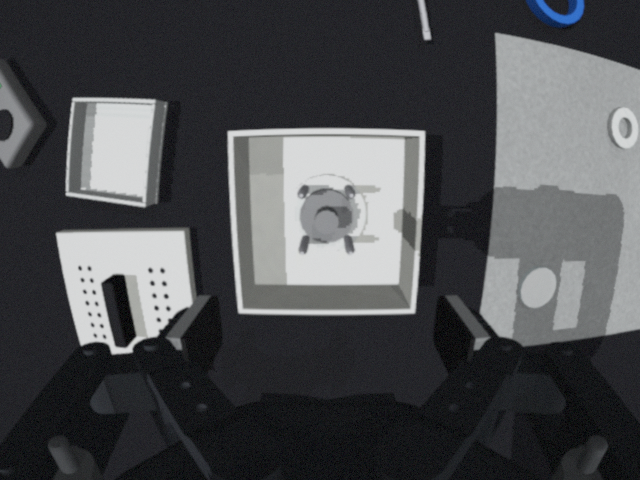

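The lid lies flat beside the box. The box rim corners are (227,131), (425,130), (416,313) and (238,314), and the knob top is near (326,221). I'll zoom in.

```bash
python3 - <<'E'
from h import *
im=cv2.imread("pics/w2.png")[110:330,210:440]; cv2.imwrite("pics/w2c.png",cv2.resize(im[60:160,70:180],None,fx=5,fy=5,interpolation=cv2.INTER_CUBIC))
w=np.load("w2.npy"); s=dict(position=w[:3],tool_rot=w[3:])
l=wpix(s,[(227,131),(425,130),(416,313),(238,314)],.062); print(l.round(4),l.mean(0)); e=l-np.roll(l,1,0);print(np.hypot(e[:,0],e[:,1]).round(4),np.arctan2(e[:,1],e[:,0]).round(3))
print("knob",wpix(s,[(326,221)],.046).round(4))
print("lid",wpix(s,[(104,275),(127,274),(135,345),(118,346)],.042).mean(0).round(4))
E
```

```text
[[ 0.5901  0.1359  0.062 ]
 [ 0.5905 -0.0158  0.062 ]
 [ 0.4387 -0.0167  0.062 ]
 [ 0.438   0.136   0.062 ]] [0.51431054 0.05988704 0.062     ]
[0.1521 0.1517 0.1518 0.1527] [-1.000e-03 -1.569e+00 -3.136e+00  1.575e+00]
knob [[0.5153 0.0603 0.046 ]]
lid [0.424  0.2689 0.042 ]
```

View pics/w2c.png

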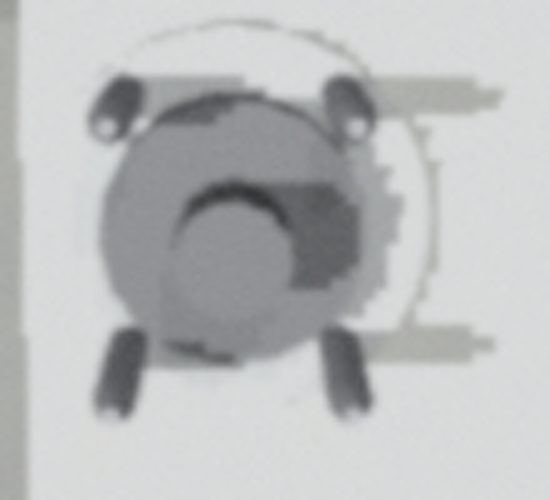

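In the crop, the post tips are at (108,128), (356,126), (115,412) and (352,412). The knob's top centre is at (232,258).

```bash
python3 - <<'E'
from h import *
w=np.load("w2.npy"); s=dict(position=w[:3],tool_rot=w[3:])
c=lambda a:np.array(a)/5+[280,170]-.4
p=wpix(s,c([(108,128),(356,126),(115,412),(352,412)]),.056); print(p.round(4),p.mean(0).round(4))
k=wpix(s,c([(232,258)]),.046)[0]; print(k.round(4)); go([k[0],k[1],.024],np.pi/2)
E
```

```text
[[0.5381 0.0796 0.056 ]
 [0.5384 0.0408 0.056 ]
 [0.4919 0.0793 0.056 ]
 [0.4918 0.0409 0.056 ]] [0.515  0.0601 0.056 ]
[0.5152 0.0603 0.046 ]
t 8.7 pos [0.5133 0.0598 0.2081] yaw -1.571 tilt [-0.001  0.001 -1.   ] | tool move [ 0.002  -0.0004  0.1841] turn(tool z) -0.0 q6 1.52
```

Scaled: 0.04 m / 0.75 = 0.0533, 0.03 m / 0.75 = 0.04.

tcp_steps(increments={"motion": [[0.0027, 0, 0, 0], [0, 0, 0.0533, 0], [0, 0, 0.0533, 0], [0, 0, 0.04, 0], [0, 0, 0.04, 0], [0, 0, 0.0267, 0], [0, 0, 0.02, 0], [0, 0, 0, 0], [0, 0, 0, 0], [0, 0, 0, 0]]}, aperture=1.0)

```text
time: 9.7
position: [0.5168, 0.0597, 0.0345]
tool_rot: [3.142, 0.001, 0.004]
ft_force: [0.4, 0.5, -0.2]
gripper_width: 1.001
grip_force: 0.0
```

```bash
python3 -c "
from h import *
go([.5152,.0603,.032],np.pi/2)"
```

```text
t 9.7 pos [0.5168 0.0597 0.0345] yaw -1.57 tilt [ 0.002 -0.    -1.   ] | tool move [-0.0016 -0.0006  0.0025] turn(tool z) 0.001 q6 1.52
```

Scaled: 0.002 m / 0.75 = 0.0027.

tcp_steps(increments={"motion": [[0, 0, 0.0027, 0], [0, 0, 0, 0], [0, 0, 0, 0], [0, 0, 0, 0], [0, 0, 0, 0], [0, 0, 0, 0], [0, 0, 0, 0], [0, 0, 0, 0]]}, aperture=0.0)

```text
time: 10.5
position: [0.5161, 0.0592, 0.0317]
tool_rot: [3.142, -0.0, 0.001]
ft_force: [-0.3, -1.1, 3.1]
gripper_width: 0.21
grip_force: 58.7
```

tcp_steps(increments={"motion": [[0, 0, -0.0267, 0], [0, 0, -0.04, 0], [0, 0, -0.0533, 0], [0, 0, -0.0267, 0], [0.0093, -0.0267, 0, 0], [0.0093, -0.0267, 0, 0], [0.0093, -0.0267, 0, 0], [0.0093, -0.0267, 0, 0], [0.0093, -0.0267, 0, 0], [0.0093, -0.0267, 0, 0], [0.0093, -0.0267, 0, 0], [0.0093, -0.0267, 0, 0], [0.0093, -0.0267, 0, 0], [0.0053, -0.0333, 0, 0], [0, 0, 0, 0], [0, 0, 0, 0]]})

```text
time: 12.1
position: [0.582, 0.2643, 0.1403]
tool_rot: [3.141, 0.002, -0.003]
ft_force: [0.1, -0.5, -0.2]
gripper_width: 0.211
grip_force: 58.9
```

```bash
python3 -c "
from h import *
go([.583,.267,.0285],np.pi/2)"
```

```text
t 12.1 pos [0.582  0.2643 0.1403] yaw -1.57 tilt [-0.002 -0.001 -1.   ] | tool move [ 0.0012 -0.0028  0.1118] turn(tool z) 0.001 q6 1.86
```

Scaled: 0.03 m / 0.75 = 0.04, 0.015 m / 0.75 = 0.02.

tcp_steps(increments={"motion": [[0, -0.0027, 0.04, 0], [0, 0, 0.04, 0], [0, 0, 0.04, 0], [0, 0, 0.02, 0], [0, 0, 0.0067, 0], [0, 0, 0, 0], [0, 0, 0, 0]]})

```text
time: 12.8
position: [0.5841, 0.2665, 0.033]
tool_rot: [-3.141, 0.001, -0.004]
ft_force: [0.7, 0.1, 0.1]
gripper_width: 0.208
grip_force: 58.9
```

tcp_steps(increments={"motion": [[0, 0, 0, 0], [0, 0, 0, 0], [0, 0, 0, 0], [0, 0, 0, 0], [0, 0, -0.0267, 0], [0, 0, -0.0533, 0], [0, 0, -0.0667, 0], [0, 0, -0.0667, 0], [0, 0, 0, 0], [0, 0, 0, 0]]}, aperture=0.5)

```text
time: 13.8
position: [0.584, 0.2667, 0.194]
tool_rot: [-3.14, 0.0, -0.008]
ft_force: [0.1, -0.8, 0.7]
gripper_width: 0.497
grip_force: 0.0
```

```bash
python3 - <<'E'
from h import *
s=probe_bus.observe(); im=cam.snapshot("wrist"); a=im[60:360,150:600]
im2=cam.snapshot("top")[190:420,170:560]; 
cv2.imwrite("pics/c3.png",np.vstack([cv2.resize(a,(450,300)),cv2.resize(im2,(450,265))])[:,:,::-1])
go([.622,-.2765,.2],np.pi/2)
E
```

```text
t 13.9 pos [0.5815 0.266  0.1896] yaw -1.571 tilt [-0.003 -0.001 -1.   ] | tool move [ 0.0405  0.5425 -0.01  ] turn(tool z) -0.0 q6 1.86
```

View pics/c3.png

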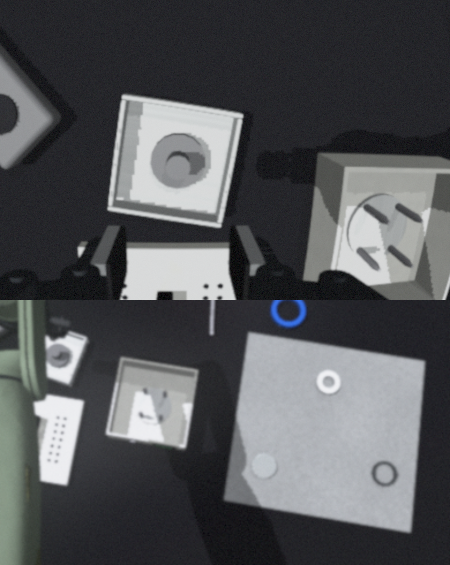

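The plug sits in the tray near its centre, and the parts on the paper have not moved. Next is the spacer.

Scaled: 0.038 m / 0.75 = 0.0507, 0.003 m / 0.75 = 0.004.

tcp_steps(increments={"motion": [[0.004, 0.048, 0, 0], [0.004, 0.048, 0, 0], [0.004, 0.048, 0, 0], [0.004, 0.048, 0, 0], [0.004, 0.048, 0, 0], [0.004, 0.048, 0, 0], [0.004, 0.048, 0, 0], [0.004, 0.048, 0, 0], [0.004, 0.048, 0, 0], [0.004, 0.048, 0, 0], [0.004, 0.048, 0, 0], [0.004, 0.048, 0, 0], [0.004, 0.048, 0, 0], [0.0013, 0.048, 0, 0], [0, 0.0507, 0, 0], [0, 0, 0.0267, 0], [0, 0, 0, 0], [0, 0, 0, 0]]}, aperture=1.0)

```text
time: 15.7
position: [0.6209, -0.2744, 0.1681]
tool_rot: [-3.138, 0.0, 0.008]
ft_force: [-1.2, -0.5, 0.4]
gripper_width: 1.001
grip_force: 0.0
```

```bash
python3 - <<'E'
from h import *
s=probe_bus.observe(); im=cam.snapshot("wrist"); go([.622,-.2765,.17],np.pi/2)
np.save("w4.npy",np.r_[s["position"],s["tool_rot"]])
cv2.imwrite("pics/w4.png",im[:,:,::-1])
E
```

```text
t 15.8 pos [ 0.6218 -0.2744  0.1696] yaw -1.57 tilt [-0.003  0.002 -1.   ] | tool move [ 0.0002  0.0021 -0.0004] turn(tool z) 0.001 q6 1.03
```

View pics/w4.png

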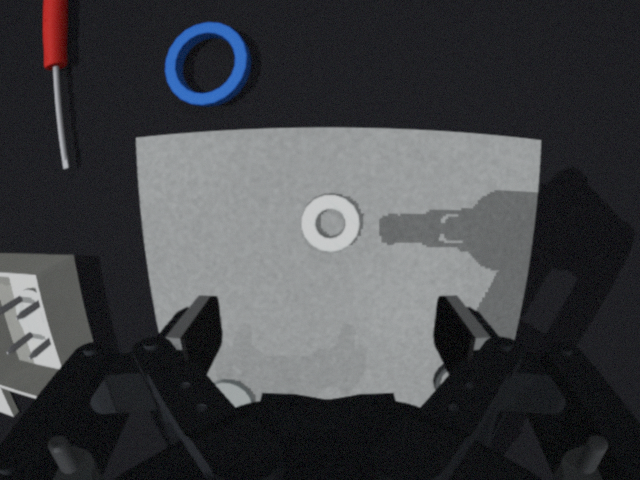

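The spacer's top face is centred at about (330,222.5), spanning columns 301 to 359 and rows 194 to 251.

```bash
python3 - <<'E'
from h import *
w=np.load("w4.npy"); s=dict(position=w[:3],tool_rot=w[3:])
p=wpix(s,[(330,222.5),(301,222.5),(359,222.5),(330,194),(330,251)],.01); print(p.round(4)); go([*p[0][:2],.01],np.pi/2)
E
```

```text
[[ 0.6217 -0.2762  0.01  ]
 [ 0.6217 -0.2527  0.01  ]
 [ 0.6217 -0.2997  0.01  ]
 [ 0.6449 -0.2762  0.01  ]
 [ 0.5976 -0.2762  0.01  ]]
t 15.8 pos [ 0.6218 -0.2744  0.1696] yaw -1.57 tilt [-0.003  0.002 -1.   ] | tool move [0.0003 0.0021 0.1596] turn(tool z) 0.001 q6 1.03
```

Scaled: 0.04 m / 0.75 = 0.0533, 0.002 m / 0.75 = 0.0027.

tcp_steps(increments={"motion": [[0, 0.0027, 0.0533, 0], [0, 0, 0.0533, 0], [0, 0, 0.0533, 0], [0, 0, 0.0333, 0], [0, 0, 0.016, 0], [0, 0, 0.004, 0], [0, 0, 0, 0], [0, 0, 0, 0]]}, aperture=1.0)

```text
time: 16.55
position: [0.6244, -0.2785, 0.0138]
tool_rot: [3.139, 0.0, 0.006]
ft_force: [0.8, -0.5, 0.1]
gripper_width: 0.999
grip_force: 0.0
```

tcp_steps(increments={"motion": [[0, 0, 0, 0], [0, 0, 0, 0], [0, 0, 0, 0], [0, 0, 0, 0], [0, 0, 0, 0], [0, 0, 0, 0], [0, 0, 0, 0]]}, aperture=0.0)

```text
time: 17.25
position: [0.6234, -0.2781, 0.0134]
tool_rot: [3.141, -0.0, 0.003]
ft_force: [-1.9, 1.5, 6.7]
gripper_width: 0.505
grip_force: 59.9
```

Scaled: -0.03 m / 0.75 = -0.04, -0.028 m / 0.75 = -0.0373.

tcp_steps(increments={"motion": [[0, 0, -0.0133, 0], [0, 0, -0.04, 0], [0, 0, -0.04, 0], [0, 0, -0.04, 0], [-0.012, -0.0373, -0.0267, 0], [-0.012, -0.0373, 0, 0], [-0.012, -0.0373, 0, 0], [-0.012, -0.0373, 0, 0], [-0.012, -0.0373, 0, 0], [-0.012, -0.0373, 0, 0], [-0.012, -0.0373, 0, 0], [-0.012, -0.0373, 0, 0], [-0.012, -0.0373, 0, 0], [-0.012, -0.0373, 0, 0], [-0.012, -0.0373, 0, 0], [-0.0093, -0.0373, 0, 0], [0, 0, 0, 0], [0, 0, 0, 0], [0, 0, 0, 0]]})

```text
time: 19.15
position: [0.5171, 0.0576, 0.1317]
tool_rot: [3.141, -0.001, 0.001]
ft_force: [1.0, -0.4, 0.0]
gripper_width: 0.504
grip_force: 61.0
```

```bash
python3 - <<'E'
from h import *
s=probe_bus.observe(); im=cam.snapshot("wrist"); np.save("w5.npy",np.r_[s["position"],s["tool_rot"]])
P=[s["position"]]
for i in range(3): cam.snapshot("top"); P.append(probe_bus.observe()["position"])
print(np.round(P,4)); go([.515,.0601,.05],np.pi/2)
cv2.imwrite("pics/w5.png",cv2.resize(im[150:400,180:480],None,fx=2.4,fy=2.4,interpolation=cv2.INTER_CUBIC)[:,:,::-1])
E
```

```text
[[0.5171 0.0576 0.1317]
 [0.5171 0.0574 0.1315]
 [0.517  0.0574 0.1314]
 [0.5169 0.0574 0.1313]]
t 19.4 pos [0.5169 0.0574 0.1313] yaw -1.572 tilt [ 0. -0. -1.] | tool move [-0.002  -0.0027  0.0813] turn(tool z) -0.002 q6 1.52
```

View pics/w5.png

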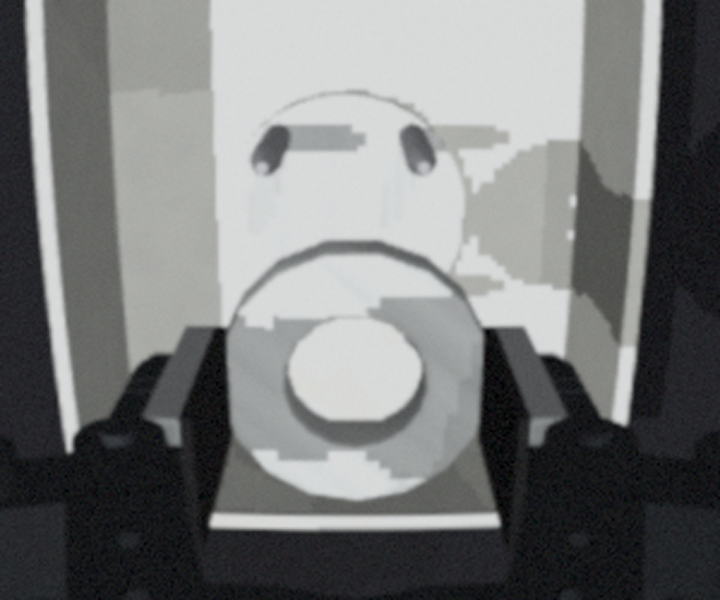

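The spacer is held level. In the crop its top face is centred at about (356,374).

```bash
python3 - <<'E'
from h import *
w=np.load("w5.npy"); s=dict(position=w[:3],tool_rot=w[3:])
c=lambda a:np.array(a)/2.4+[180,150]-.3
z=w[2]-.0034
p=wpix(s,c([(228,372),(484,372),(356,250),(356,498)]),z); print(p.round(4)); m=(p[0]+p[1])/2*[0,1,0]+(p[2]+p[3])/2*[1,0,0]; print(m-w[:3]*[1,1,0])
q=wpix(s,c([(263,167),(427,167)]),.056); print(q.round(4)) # expect x .5384, y .0797/.0405
E
```

```text
[[0.5169 0.0793 0.1283]
 [0.5168 0.0351 0.1283]
 [0.5389 0.0571 0.1283]
 [0.4913 0.0572 0.1283]]
[-0.00199829 -0.00047482  0.        ]
[[0.5382 0.0796 0.056 ]
 [0.5382 0.0397 0.056 ]]
```

Scaled: 0.025 m / 0.75 = 0.0333, 0.01 m / 0.75 = 0.0133.

tcp_steps(increments={"motion": [[0, -0.0037, 0, 0], [0, 0, 0.0333, 0], [0, 0, 0.0333, 0], [0, 0, 0.0267, 0], [0, 0, 0.02, 0], [0, 0, 0.0133, 0], [0, 0, 0.0093, 0], [0, 0, 0.0027, 0], [0, 0, 0, 0], [0, 0, 0, 0], [0, 0, 0, 0]]})

```text
time: 20.45
position: [0.5174, 0.0611, 0.0281]
tool_rot: [3.142, -0.0, 0.003]
ft_force: [-0.4, -0.1, -1.0]
gripper_width: 0.504
grip_force: 61.0
```

```bash
python3 -c "
from h import *
go([.517,.0601,.0244],np.pi/2)"
```

```text
t 20.4 pos [0.5174 0.0611 0.0281] yaw -1.571 tilt [ 0.002 -0.    -1.   ] | tool move [-0.0004  0.001   0.0037] turn(tool z) -0.0 q6 1.52
```

Scaled: 0.0035 m / 0.75 = 0.0047, 0.0005 m / 0.75 = 0.0007.

tcp_steps(increments={"motion": [[0, 0.0007, 0.0047, 0], [0, 0, 0, 0], [0, 0, 0, 0], [0, 0, 0, 0]]})

```text
time: 20.85
position: [0.5166, 0.0606, 0.0238]
tool_rot: [-3.142, 0.0, 0.0]
ft_force: [0.1, -0.4, -0.6]
gripper_width: 0.508
grip_force: 61.0
```

Scaled: -0.05 m / 0.75 = -0.0667, -0.04 m / 0.75 = -0.0533.

tcp_steps(increments={"motion": [[0, 0, 0, 0], [0, 0, 0, 0], [0, 0, 0, 0], [0, 0, -0.0267, 0], [0, 0, -0.0533, 0], [0, 0, -0.0667, 0], [0, 0, -0.0533, 0], [0, 0, -0.0333, 0], [0, 0, 0, 0], [0, 0, 0, 0]]}, aperture=1.0)

```text
time: 21.85
position: [0.5167, 0.0606, 0.1991]
tool_rot: [3.142, -0.0, 0.002]
ft_force: [-0.1, 0.6, -0.3]
gripper_width: 1.003
grip_force: 0.0
```

```bash
python3 - <<'E'
from h import *
s=probe_bus.observe(); im=cam.snapshot("wrist"); np.save("w6.npy",np.r_[s["position"],s["tool_rot"]]); cv2.imwrite("pics/w6.png",im[:,:,::-1])
E
```

tcp_steps(increments={"motion": [[-0.0107, 0.0307, 0, 0], [-0.0107, 0.0307, 0, 0], [-0.0107, 0.0307, 0, 0], [-0.0107, 0.0307, 0, 0], [-0.0107, 0.0307, 0, 0], [-0.0107, 0.0307, 0, 0], [-0.0107, 0.0307, 0, 0], [-0.0107, 0.0307, 0, 0], [-0.0107, 0.0307, 0, 0], [-0.0107, 0.032, 0, 0], [0, 0, 0.0533, 0], [0, 0, 0, 0], [0, 0, 0, 0], [0, 0, 0, 0]]})

```text
time: 23.3
position: [0.4369, -0.1701, 0.1591]
tool_rot: [-3.141, -0.001, 0.0]
ft_force: [0.1, 0.1, 0.3]
gripper_width: 1.001
grip_force: 0.0
```

```bash
python3 - <<'E'
from h import *
s=probe_bus.observe(); im=cam.snapshot("wrist")[:,:,::-1]; np.save("w7.npy",np.r_[s["position"],s["tool_rot"]]); cv2.imwrite("pics/w7.png",im)
a=cv2.imread("pics/w6.png")[160:270,260:390]; a=cv2.resize(a,None,fx=3,fy=3,interpolation=cv2.INTER_CUBIC)
b=np.zeros((330,640,3),np.uint8); b[:,:390]=a; cv2.imwrite("pics/c7.png",cv2.resize(np.vstack([b,im[130:400]]),(640,600))); go([.435,-.173,.16],np.pi/2)
E
```

```text
t 23.4 pos [ 0.4373 -0.1703  0.1596] yaw -1.57 tilt [ 0.001 -0.001 -1.   ] | tool move [-0.0023  0.0027 -0.0004] turn(tool z) 0.001 q6 1.01
```

View pics/c7.png

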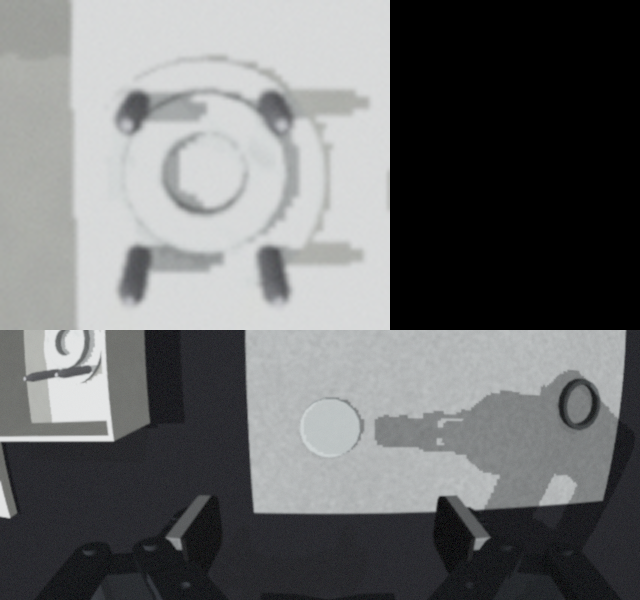

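The spacer lies flat in the cell. The blank's top face is centred at wrist pixel (330.5,226.5) and the ring is at (579,204), unmoved.

```bash
python3 - <<'E'
from h import *
w=np.load("w7.npy"); s=dict(position=w[:3],tool_rot=w[3:])
p=wpix(s,[(330.5,226.5),(300.5,226.5),(360.5,226.5),(330.5,197),(330.5,256.5)],.008); print(p.round(4)); go([p[0,0]+.001,p[0,1],.0115],np.pi/2)
print("ring",wpix(s,(579,204),.01))
w=np.load("w6.npy"); s=dict(position=w[:3],tool_rot=w[3:]); print("spacer",wpix(s,np.array([(124,170),(288,170),(205,91),(205,252)])/3+[260,160]-.3,.02).round(4))
E
```

```text
[[ 0.4367 -0.1728  0.008 ]
 [ 0.4368 -0.149   0.008 ]
 [ 0.4368 -0.1966  0.008 ]
 [ 0.4603 -0.1728  0.008 ]
 [ 0.4119 -0.1728  0.008 ]]
t 23.4 pos [ 0.4373 -0.1703  0.1596] yaw -1.57 tilt [ 0.001 -0.001 -1.   ] | tool move [0.0002 0.0024 0.1481] turn(tool z) 0.001 q6 1.01
ring [[ 0.46067483 -0.40125274  0.01      ]]
spacer [[0.5196 0.0832 0.02  ]
 [0.5195 0.0359 0.02  ]
 [0.5424 0.0598 0.02  ]
 [0.495  0.0598 0.02  ]]
```

Scaled: 0.04 m / 0.75 = 0.0533, 0.02 m / 0.75 = 0.0267.

```bash
python3 - <<'E'
from h import *
w=np.load("w6.npy"); s=dict(position=w[:3],tool_rot=w[3:]); print(wpix(s,np.array([(127,125),(284,125),(127,298),(279,298)])/3+[260,160]-.3,.056).round(4))
E
```

```text
[[0.5382 0.0796 0.056 ]
 [0.5381 0.0399 0.056 ]
 [0.4923 0.0804 0.056 ]
 [0.4922 0.0404 0.056 ]]
```

tcp_steps(increments={"motion": [[0, 0.0032, 0.0533, 0], [0, 0, 0.0533, 0], [0, 0, 0.0533, 0], [0, 0, 0.0267, 0], [0, 0, 0.008, 0], [0, 0, 0, 0], [0, 0, 0, 0], [0, 0, 0, 0]]}, aperture=1.0)

```text
time: 24.15
position: [0.4383, -0.1737, 0.0147]
tool_rot: [3.139, 0.0, 0.006]
ft_force: [-0.4, -0.4, -0.8]
gripper_width: 1.002
grip_force: 0.0
```

Scaled: 0.0022 m / 0.75 = 0.0029.

tcp_steps(increments={"motion": [[0, 0, 0.0029, 0], [0, 0, 0, 0], [0, 0, 0, 0], [0, 0, 0, 0], [0, 0, 0, 0], [0, 0, 0, 0], [0, 0, 0, 0], [0, 0, 0, 0]]}, aperture=0.0)

```text
time: 24.95
position: [0.4369, -0.173, 0.0118]
tool_rot: [3.141, -0.0, 0.0]
ft_force: [-3.1, 2.1, 9.5]
gripper_width: 0.511
grip_force: 59.6
```

tcp_steps(increments={"motion": [[0, 0, -0.0133, 0], [0, 0, -0.04, 0], [0, 0, -0.04, 0], [0, 0, -0.04, 0], [0.0107, -0.0307, -0.0267, 0], [0.0107, -0.0307, 0, 0], [0.0107, -0.0307, 0, 0], [0.0107, -0.0307, 0, 0], [0.0107, -0.0307, 0, 0], [0.0107, -0.0307, 0, 0], [0.0107, -0.0307, 0, 0], [0.0107, -0.0307, 0, 0], [0.0107, -0.0307, 0, 0], [0.0067, -0.0347, 0, 0], [0, 0, 0, 0], [0, 0, 0, 0], [0, 0, 0, 0]]})

```text
time: 26.65
position: [0.5134, 0.0596, 0.1306]
tool_rot: [3.141, -0.001, -0.0]
ft_force: [-0.5, 0.1, 0.4]
gripper_width: 0.507
grip_force: 61.0
```

```bash
python3 - <<'E'
from h import *
s=probe_bus.observe(); im=cam.snapshot("wrist"); np.save("w8.npy",np.r_[s["position"],s["tool_rot"]])
go([.515,.0601,.05],np.pi/2)
cv2.imwrite("pics/w8.png",cv2.resize(im[150:400,180:480],None,fx=2.4,fy=2.4,interpolation=cv2.INTER_CUBIC)[:,:,::-1])
E
```

```text
t 26.7 pos [0.5134 0.0594 0.1306] yaw -1.572 tilt [-0. -0. -1.] | tool move [ 0.0016 -0.0007  0.0806] turn(tool z) -0.001 q6 1.52
```

View pics/w8.png

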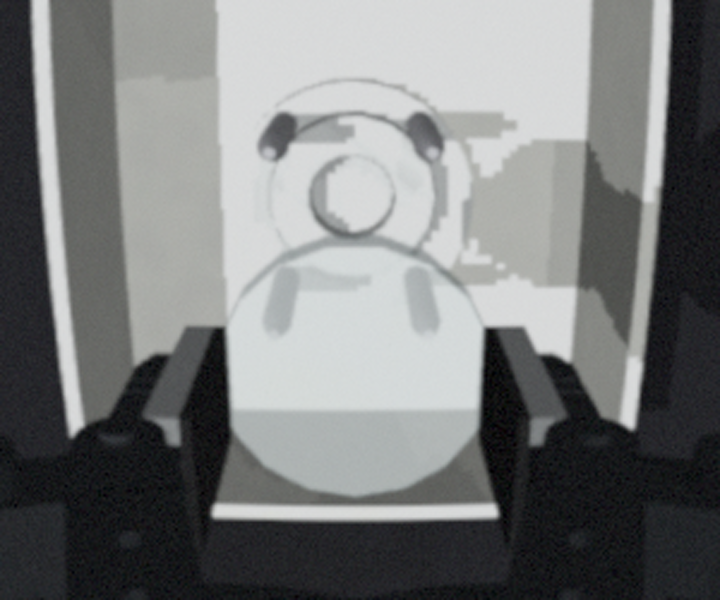

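The blank is held level, with its top face centred at about (356,372) in the crop. That is about 2 mm behind the TCP in x, the same as the spacer was.

Scaled: 0.025 m / 0.75 = 0.0333, 0.02 m / 0.75 = 0.0267.

tcp_steps(increments={"motion": [[0.0053, -0.0013, 0, 0], [0, 0, 0.0333, 0], [0, 0, 0.0333, 0], [0, 0, 0.0267, 0], [0, 0, 0.016, 0], [0, 0, 0.0107, 0], [0, 0, 0.004, 0], [0, 0, 0.0027, 0], [0, 0, 0, 0], [0, 0, 0, 0], [0, 0, 0, 0]]})

```text
time: 27.8
position: [0.5182, 0.0612, 0.0363]
tool_rot: [3.142, -0.0, 0.002]
ft_force: [-0.5, -0.2, -1.5]
gripper_width: 0.504
grip_force: 61.0
```

Scaled: 0.0033 m / 0.75 = 0.0044, 0.0008 m / 0.75 = 0.0011.

tcp_steps(increments={"motion": [[0, 0.0011, 0.0044, 0], [0, 0, 0, 0], [0, 0, 0, 0], [0, 0, 0, 0]]})

```text
time: 28.2
position: [0.5176, 0.0604, 0.0322]
tool_rot: [-3.142, 0.0, 0.0]
ft_force: [-0.3, -0.2, -1.5]
gripper_width: 0.511
grip_force: 61.0
```

tcp_steps(increments={"motion": [[0, 0, 0, 0], [0, 0, 0, 0], [0, 0, 0, 0], [0, 0, -0.0267, 0], [0, 0, -0.0533, 0], [0, 0, -0.0667, 0], [0, 0, -0.0533, 0], [0, 0, -0.0267, 0], [0, 0, 0, 0], [0, 0, 0, 0]]}, aperture=1.0)

```text
time: 29.2
position: [0.5175, 0.0604, 0.2021]
tool_rot: [-3.142, 0.0, -0.0]
ft_force: [-1.8, 0.5, 0.2]
gripper_width: 1.002
grip_force: 0.0
```

```bash
python3 - <<'E'
from h import *
s=probe_bus.observe(); im=cam.snapshot("wrist"); np.save("w9.npy",np.r_[s["position"],s["tool_rot"]]); cv2.imwrite("pics/w9.png",im[:,:,::-1])
go([.4615,-.402,.2],np.pi/2)
E
```

```text
t 29.2 pos [0.5166 0.0605 0.2009] yaw -1.571 tilt [-0.002  0.    -1.   ] | tool move [-0.055   0.4625  0.001 ] turn(tool z) -0.0 q6 1.52
```

Scaled: 0.04 m / 0.75 = 0.0533, 0.033 m / 0.75 = 0.044.

tcp_steps(increments={"motion": [[-0.0053, 0.044, 0, 0], [-0.0053, 0.044, 0, 0], [-0.0053, 0.044, 0, 0], [-0.0053, 0.044, 0, 0], [-0.0053, 0.044, 0, 0], [-0.0053, 0.044, 0, 0], [-0.0053, 0.044, 0, 0], [-0.0053, 0.044, 0, 0], [-0.0053, 0.044, 0, 0], [-0.0053, 0.044, 0, 0], [-0.0053, 0.044, 0, 0], [-0.0053, 0.044, 0, 0], [-0.0053, 0.044, 0, 0], [-0.004, 0.044, 0.0533, 0], [0, 0, 0, 0], [0, 0, 0, 0], [0, 0, 0, 0]]})

```text
time: 30.95
position: [0.4627, -0.3993, 0.1632]
tool_rot: [-3.14, -0.001, 0.001]
ft_force: [-0.5, -0.5, 0.3]
gripper_width: 0.999
grip_force: 0.0
```

```bash
python3 - <<'E'
from h import *
s=probe_bus.observe(); im=cam.snapshot("wrist")[:,:,::-1]; np.save("w10.npy",np.r_[s["position"],s["tool_rot"]]); cv2.imwrite("pics/w10.png",im)
a=cv2.imread("pics/w9.png")[160:270,260:390]; a=cv2.resize(a,None,fx=3,fy=3,interpolation=cv2.INTER_CUBIC)
b=np.zeros((330,640,3),np.uint8); b[:,:390]=a; cv2.imwrite("pics/c10.png",np.vstack([b,im[130:400]])); go([.4615,-.402,.16],np.pi/2)
E
```

```text
t 31.0 pos [ 0.4632 -0.3995  0.1643] yaw -1.57 tilt [ 0.001 -0.    -1.   ] | tool move [-0.0017  0.0024  0.0043] turn(tool z) 0.001 q6 0.72
```

View pics/c10.png

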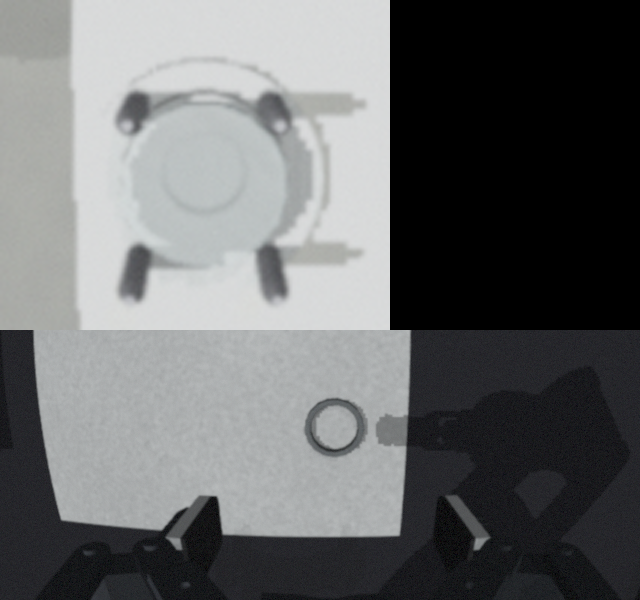

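The blank lies flat on the spacer. The ring is centred at wrist pixel (335.5,227).

```bash
python3 - <<'E'
from h import *
w=np.load("w10.npy"); s=dict(position=w[:3],tool_rot=w[3:])
p=wpix(s,[(335.5,227),(306,227),(365,227)],.009); print(p.round(4)); go([p[0,0]+.001,p[0,1],.0135],np.pi/2)
E
```

```text
[[ 0.4613 -0.4058  0.009 ]
 [ 0.4614 -0.3822  0.009 ]
 [ 0.4614 -0.4296  0.009 ]]
t 31.0 pos [ 0.4632 -0.3995  0.1643] yaw -1.57 tilt [ 0.001 -0.    -1.   ] | tool move [-0.0009  0.0063  0.1508] turn(tool z) 0.001 q6 0.72
```

Units first: shifts go in shares of 750 mm and turns go in shares of 90 degrees. So 0.04 m / 0.75 = 0.0533, 0.02 m / 0.75 = 0.0267.

tcp_steps(increments={"motion": [[-0.0013, 0.0067, 0.0533, 0], [0, 0, 0.0533, 0], [0, 0, 0.0533, 0], [0, 0, 0.0267, 0], [0, 0, 0.012, 0], [0, 0, 0, 0], [0, 0, 0, 0], [0, 0, 0, 0]]}, aperture=1.0)

```text
time: 31.8
position: [0.4632, -0.4067, 0.0173]
tool_rot: [3.138, 0.0, 0.005]
ft_force: [-0.2, -0.1, -0.0]
gripper_width: 0.998
grip_force: 0.0
```

```bash
python3 -c "
from h import *
go([.4622,-.4058,.0135],np.pi/2)"
```

```text
t 31.8 pos [ 0.4632 -0.4067  0.0173] yaw -1.571 tilt [ 0.003 -0.004 -1.   ] | tool move [-0.001  -0.0009  0.0038] turn(tool z) 0.0 q6 0.71
```

Close, lift and go back over the cell (dx about +0.055, dy about +0.466).

Scaled: 0.0035 m / 0.75 = 0.0047.

tcp_steps(increments={"motion": [[0, 0, 0.0047, 0], [0, 0, 0, 0], [0, 0, 0, 0], [0, 0, 0, 0], [0, 0, 0, 0], [0, 0, 0, 0], [0, 0, 0, 0], [0, 0, 0, 0]]}, aperture=0.0)

```text
time: 32.6
position: [0.4619, -0.4056, 0.0126]
tool_rot: [3.141, -0.0, 0.0]
ft_force: [-1.6, 2.0, 5.7]
gripper_width: 0.512
grip_force: 60.0
```

tcp_steps(increments={"motion": [[0, 0, -0.0133, 0], [0, 0, -0.04, 0], [0, 0, -0.04, 0], [0, 0, -0.04, 0], [0.0053, -0.044, -0.0267, 0], [0.0053, -0.044, 0, 0], [0.0053, -0.044, 0, 0], [0.0053, -0.044, 0, 0], [0.0053, -0.044, 0, 0], [0.0053, -0.044, 0, 0], [0.0053, -0.044, 0, 0], [0.0053, -0.044, 0, 0], [0.0053, -0.044, 0, 0], [0.0053, -0.044, 0, 0], [0.0053, -0.044, 0, 0], [0.0053, -0.044, 0, 0], [0.0053, -0.044, 0, 0], [0.004, -0.0453, 0, 0], [0, 0, 0, 0], [0, 0, 0, 0]]})

```text
time: 34.6
position: [0.5167, 0.0582, 0.1316]
tool_rot: [3.141, 0.003, 0.001]
ft_force: [0.4, -0.9, -0.7]
gripper_width: 0.51
grip_force: 61.1
```

tcp_steps(increments={"motion": [[0, 0, 0, 0], [0, 0, 0, 0]]})

```text
time: 34.8
position: [0.5168, 0.0566, 0.1314]
tool_rot: [3.141, -0.003, 0.0]
ft_force: [0.6, -0.1, -0.2]
gripper_width: 0.509
grip_force: 61.1
```

```bash
python3 - <<'E'
from h import *
s=probe_bus.observe(); im=cam.snapshot("wrist"); np.save("w11.npy",np.r_[s["position"],s["tool_rot"]])
go([.518,.0604,.0414],np.pi/2)
cv2.imwrite("pics/w11.png",cv2.resize(im[150:400,180:480],None,fx=2.4,fy=2.4,interpolation=cv2.INTER_CUBIC)[:,:,::-1])
E
```

```text
t 34.9 pos [0.5168 0.0566 0.1314] yaw -1.573 tilt [ 0. -0. -1.] | tool move [ 0.0012 -0.0038  0.09  ] turn(tool z) -0.002 q6 1.52
```

View pics/w11.png

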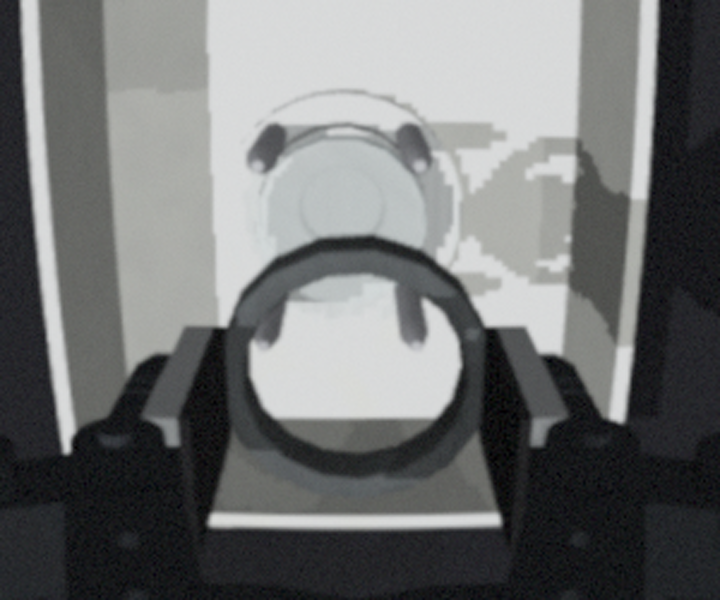

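The ring is held level and centred at about (356,371) in the crop, with both cell parts below it in place. It needs a 4 mm shift in y before lowering.

Scaled: 0.025 m / 0.75 = 0.0333, 0.002 m / 0.75 = 0.0027.

tcp_steps(increments={"motion": [[0.0013, -0.0047, 0, 0], [0, 0, 0.0333, 0], [0, 0, 0.0333, 0], [0, 0, 0.024, 0], [0, 0, 0.016, 0], [0, 0, 0.0067, 0], [0, 0, 0.0027, 0], [0, 0, 0, 0], [0, 0, 0, 0], [0, 0, 0, 0]]})

```text
time: 35.85
position: [0.5185, 0.0611, 0.0452]
tool_rot: [3.142, -0.0, 0.003]
ft_force: [-0.7, 0.3, -0.1]
gripper_width: 0.513
grip_force: 61.1
```

```bash
python3 -c "
from h import *
go([.518,.0604,.041],np.pi/2)"
```

```text
t 35.9 pos [0.5185 0.0611 0.0452] yaw -1.571 tilt [ 0.002 -0.    -1.   ] | tool move [-0.0005  0.0007  0.0042] turn(tool z) -0.0 q6 1.52
```

Scaled: 0.0037 m / 0.75 = 0.0049, 0.0006 m / 0.75 = 0.0008.

tcp_steps(increments={"motion": [[0, 0.0008, 0.0049, 0], [0, 0, 0, 0], [0, 0, 0, 0], [0, 0, 0, 0]]})

```text
time: 36.25
position: [0.5179, 0.0605, 0.0407]
tool_rot: [3.142, -0.0, 0.0]
ft_force: [0.6, -0.3, 0.5]
gripper_width: 0.508
grip_force: 61.1
```

tcp_steps(increments={"motion": [[0, 0, 0, 0], [0, 0, 0, 0], [0, 0, 0, 0], [0, 0, -0.0267, 0], [0, 0, -0.0533, 0], [0, 0, -0.0667, 0], [0, 0, -0.04, 0], [0, 0, -0.0267, 0], [0, 0, 0, 0], [0, 0, 0, 0]]}, aperture=1.0)

```text
time: 37.25
position: [0.5175, 0.0605, 0.2001]
tool_rot: [-3.142, 0.0, 0.0]
ft_force: [1.1, 0.2, 0.2]
gripper_width: 1.001
grip_force: 0.0
```

```bash
python3 - <<'E'
from h import *
s=probe_bus.observe(); im=cam.snapshot("wrist"); np.save("w12.npy",np.r_[s["position"],s["tool_rot"]]); im=im[:,:,::-1]; cv2.imwrite("pics/w12.png",im)
a=cv2.resize(im[160:270,260:390],(390,330),interpolation=cv2.INTER_CUBIC); b=np.zeros((330,640,3),np.uint8); b[:,:390]=a
cv2.imwrite("pics/c12.png",np.vstack([b,im[130:400]])); go([.4194,.2797,.1],np.pi/2)
E
```

```text
t 37.3 pos [0.5166 0.0606 0.199 ] yaw -1.571 tilt [-0.003  0.    -1.   ] | tool move [-0.097  -0.2191  0.0993] turn(tool z) -0.0 q6 1.52
```

View pics/c12.png

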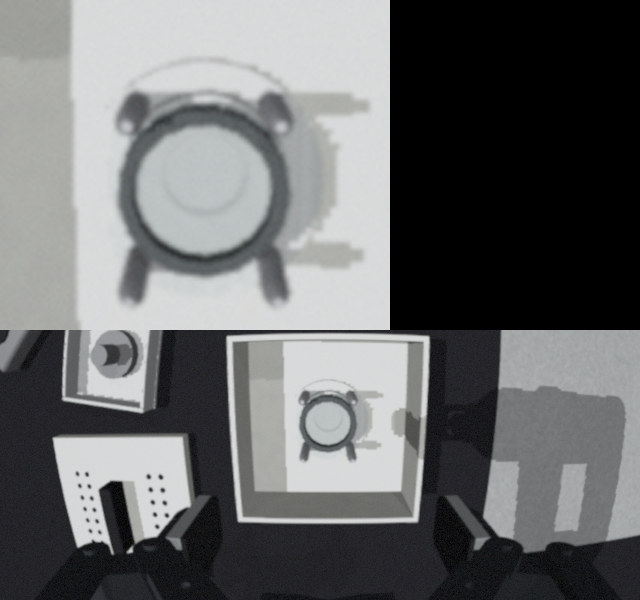

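The ring sits level on the blank between the four posts. The plug is in the tray and the lid is where I left it. Next I fetch the lid.

Scaled: 0.04 m / 0.75 = 0.0533, -0.022 m / 0.75 = -0.0293.

tcp_steps(increments={"motion": [[-0.0133, -0.0293, 0, 0], [-0.0133, -0.0293, 0, 0], [-0.0133, -0.0293, 0, 0], [-0.0133, -0.0293, 0, 0], [-0.0133, -0.0293, 0, 0], [-0.0133, -0.0293, 0, 0], [-0.0133, -0.0293, 0, 0], [-0.0133, -0.0293, 0, 0], [-0.0133, -0.0293, 0, 0], [-0.0093, -0.028, 0, 0], [0, 0, 0.0533, 0], [0, 0, 0.0533, 0], [0, 0, 0.0267, 0], [0, 0, 0, 0], [0, 0, 0, 0]]})

```text
time: 38.8
position: [0.4198, 0.2791, 0.0992]
tool_rot: [3.14, -0.0, -0.005]
ft_force: [0.1, 0.5, 0.7]
gripper_width: 1.0
grip_force: 0.0
```

```bash
python3 -c "
from h import *
w=np.load('w12.npy'); s=dict(position=w[:3],tool_rot=w[3:]); print('ring',wpix(s,np.array([(120,188),(290,188),(205,102),(205,274)])/3+[260,160]-.3,.038).round(4))
go([.4194,.2797,.0295],np.pi/2)"
```

```text
ring [[0.5183 0.0831 0.038 ]
 [0.5183 0.0365 0.038 ]
 [0.542  0.0598 0.038 ]
 [0.4938 0.0598 0.038 ]]
t 38.8 pos [0.4198 0.2791 0.0992] yaw -1.571 tilt [-0.003 -0.001 -1.   ] | tool move [-0.0002 -0.0007  0.0697] turn(tool z) -0.0 q6 1.99
```

Scaled: 0.03 m / 0.75 = 0.04, 0.025 m / 0.75 = 0.0333.

tcp_steps(increments={"motion": [[0, -0.0007, 0.04, 0], [0, 0, 0.0333, 0], [0, 0, 0.016, 0], [0, 0, 0.0027, 0], [0, 0, 0, 0], [0, 0, 0, 0], [0, 0, 0, 0]]})

```text
time: 39.5
position: [0.422, 0.2806, 0.033]
tool_rot: [-3.14, 0.0, -0.004]
ft_force: [-0.7, -0.0, 0.4]
gripper_width: 0.995
grip_force: 0.0
```

tcp_steps(increments={"motion": [[0, 0, 0, 0], [0, 0, 0, 0], [0, 0, 0, 0], [0, 0, 0, 0], [0, 0, 0, 0], [0, 0, 0, 0], [0, 0, 0, 0], [0, 0, 0, 0]]}, aperture=0.0)

```text
time: 40.3
position: [0.421, 0.2801, 0.0318]
tool_rot: [-3.142, 0.0, -0.001]
ft_force: [-1.0, -0.2, 3.6]
gripper_width: 0.171
grip_force: 61.0
```

Scaled: -0.04 m / 0.75 = -0.0533, -0.03 m / 0.75 = -0.04.

tcp_steps(increments={"motion": [[0, 0, -0.0133, 0], [0, 0, -0.04, 0], [0, 0, -0.0533, 0], [0, 0, -0.0533, 0], [0.0133, 0.0293, 0, 0], [0.0133, 0.0293, 0, 0], [0.0133, 0.0293, 0, 0], [0.0133, 0.0293, 0, 0], [0.0133, 0.0293, 0, 0], [0.0133, 0.0293, 0, 0], [0.0133, 0.0293, 0, 0], [0.0133, 0.0293, 0, 0], [0.0133, 0.0293, 0, 0], [0.008, 0.0293, 0, 0], [0, 0, 0, 0], [0, 0, 0, 0], [0, 0, 0, 0]]})

```text
time: 42.0
position: [0.5159, 0.0607, 0.1512]
tool_rot: [-3.141, -0.0, 0.002]
ft_force: [-0.4, 0.8, -2.5]
gripper_width: 0.17
grip_force: 60.3
```

```bash
python3 - <<'E'
from h import *
P=[]
for i in range(3):
    s=probe_bus.observe(); P.append(s["position"]); im=cam.snapshot("wrist")
np.save("w13.npy",np.r_[s["position"],s["tool_rot"]]); cv2.imwrite("pics/w13.png",im[:,:,::-1])
print(np.round(P,4)); go([.5178,.0598,.0838],np.pi/2)
E
```

```text
[[0.5159 0.0607 0.1512]
 [0.516  0.0609 0.1513]
 [0.5162 0.0609 0.1514]]
t 42.1 pos [0.5163 0.0609 0.1515] yaw -1.57 tilt [-0.  0. -1.] | tool move [0.0015 0.0011 0.0677] turn(tool z) 0.001 q6 1.52
```

Scaled: 0.02 m / 0.75 = 0.0267, 0.001 m / 0.75 = 0.0013.

tcp_steps(increments={"motion": [[0.0016, 0.0013, 0, 0], [0, 0, 0.0267, 0], [0, 0, 0.0267, 0], [0, 0, 0.0133, 0], [0, 0, 0.004, 0], [0, 0, 0, 0], [0, 0, 0, 0], [0, 0, 0, 0]]})

```text
time: 42.95
position: [0.5189, 0.059, 0.0997]
tool_rot: [3.141, -0.0, 0.004]
ft_force: [-0.0, -0.5, -3.7]
gripper_width: 0.171
grip_force: 60.2
```

```bash
python3 -c "
from h import *
go([.5178,.0598,.0838],np.pi/2)"
```

```text
t 43.0 pos [0.5189 0.059  0.0997] yaw -1.571 tilt [ 0.002 -0.    -1.   ] | tool move [-0.0012 -0.0008  0.0159] turn(tool z) -0.0 q6 1.52
```

Scaled: 0.003 m / 0.75 = 0.004, -0.0008 m / 0.75 = -0.0011.

tcp_steps(increments={"motion": [[-0.0011, -0.0008, 0.004, 0], [0, 0, 0.004, 0], [0, 0, 0.004, 0], [0, 0, 0, 0], [0, 0, 0, 0]]})

```text
time: 43.45
position: [0.517, 0.0597, 0.0894]
tool_rot: [-3.142, 0.0, 0.001]
ft_force: [-0.4, 0.4, -2.0]
gripper_width: 0.174
grip_force: 60.2
```

tcp_steps(increments={"motion": [[0, 0, 0.004, 0], [0, 0, 0.0027, 0], [0, 0, 0, 0], [0, 0, 0, 0]]})

```text
time: 43.85
position: [0.5171, 0.0597, 0.0844]
tool_rot: [-3.142, 0.0, 0.0]
ft_force: [0.2, -0.1, -3.7]
gripper_width: 0.174
grip_force: 60.2
```

tcp_steps(increments={"motion": [[0, 0, 0.002, 0], [0, 0, 0, 0], [0, 0, 0, 0]]})

```text
time: 44.15
position: [0.5175, 0.0596, 0.0838]
tool_rot: [3.142, -0.0, 0.001]
ft_force: [-2.0, 0.2, 3.5]
gripper_width: 0.17
grip_force: 61.0
```

The lid touched down at exactly the expected height. I'll release it, rise, and check its outline in code.

Scaled: -0.05 m / 0.75 = -0.0667, -0.04 m / 0.75 = -0.0533.

tcp_steps(increments={"motion": [[0, 0, 0, 0], [0, 0, 0, 0], [0, 0, 0, 0], [0, 0, 0, 0], [0, 0, -0.0267, 0], [0, 0, -0.0533, 0], [0, 0, -0.0667, 0], [0, 0, -0.0333, 0], [0, 0, 0, 0], [0, 0, 0, 0], [0, 0, 0, 0], [0, 0, 0, 0], [0, 0, 0, 0], [0, 0, 0, 0]]}, aperture=1.0)

```text
time: 45.55
position: [0.5166, 0.0597, 0.2171]
tool_rot: [-3.141, 0.0, 0.003]
ft_force: [0.7, 0.4, -0.5]
gripper_width: 1.001
grip_force: 0.0
```

```bash
python3 - <<'E'
from h import *
s=probe_bus.observe(); im=cam.snapshot("wrist"); print(s["ft_force"].round(1))
def lid(im,s):
    m=(im.min(2)>185).astype(np.uint8); n,l,st,ce=cv2.connectedComponentsWithStats(cv2.morphologyEx(m,cv2.MORPH_OPEN,np.ones((3,3))))
    i=l[150,300] or 1+np.argmax(st[1:,4]); ys,xs=np.nonzero(l==i)
    q=np.array([[f(xs,ys) for f in (0,)]]) if 0 else None
    ix=[np.argmin(xs+ys),np.argmax(xs-ys),np.argmax(xs+ys),np.argmin(xs-ys)]; c=np.c_[xs,ys][ix]
    p=wpix(s,c,.066); e=p-np.roll(p,1,0); print(c.tolist(),p.mean(0).round(4),np.hypot(e[:,0],e[:,1]).round(4),np.arctan2(e[:,1],e[:,0]).round(3))
lid(im,s)
w=np.load("w1.npy"); lid(cv2.imread("pics/w1.png")[:,:,::-1],dict(position=w[:3],tool_rot=w[3:]))
E
```

```text
[ 0.7  0.4 -0.5]
[[223, 126], [433, 127], [421, 319], [234, 319]] [0.5151 0.0592 0.066 ] [0.1641 0.1641 0.1634 0.1647] [-0.005 -1.576  3.14   1.57 ]
[[213, 119], [420, 119], [410, 313], [223, 311]] [0.5152 0.0601 0.066 ] [0.1637 0.1626 0.1639 0.1646] [-0.012 -1.577 -3.141  1.563]
```

```bash
python3 -c "
from cell import bot, cam, probe_bus
print(bot.job_done())"
```

```text
the job is handed in; nothing more can be done
None
```

I handed the job in at about 46 s: plug in the tray, spacer, the one blank present and ring stacked in the cell, lid closed within about 1 mm of where it started, bystanders untouched; the hand-in call returned no verdict.

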